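# Jam the second nut on a boot scraper's stud

## Task

The steel boot scraper is bolted to its plank, but at the end with the bare stud (the other end is finished with a domed cap nut) the thick second nut has only been started on its stud and stands clear of the thin nut below it. Run that second nut down clockwise and tighten it against the thin one to about 0.3 N m, so that the two are locked; the thin nut is already set on its rubber pad and must not be turned with it. Let go when done and leave the other things on the bench where they are.

Things in the scene. Friction and masses are not known exactly. Their poses are not given: they have to be found in the camera images.
- second_nut: thick hexagon steel nut to be run down: 28.5 mm across flats, 33 across corners, 16.4 thick, level on a vertical stud; origin at its centre on the stud's axis, z up; flats face 0, 60, 120 degrees and so on from its x axis. Right-hand thread: clockwise from above lowers it 2.54 mm a turn. Starts 0.32 to 0.78 turn from meeting the first nut (1.1 to 1.7 mm clear); the thread drags at 0.12 N m all the way
- first_nut: thin hexagon steel nut under it on the same stud, 28.5 mm across flats, 10.7 thick; origin at its centre, 13.2 to 13.9 mm below the second nut's when they meet (thickness varies). Already set: must stay unturned. Once the nuts meet, the torque on the second climbs about 0.1 N m per 5 degrees; locked from 0.25 N m, and above 0.45 N m it drags the first nut round. The second nut stays where it is left
- stud_top (a point): centre of the top end of that stud: 19 mm thick, its end 85 mm above the bench, it stands through both nuts
- scraper: boot scraper on its plank, fixed; origin under the plank's centre, x along the plank towards the end with the loose nut, z up. Plank 360 x 130 x 30 mm; studs 128 mm from the centre at both ends (the other is already locked under a domed cap nut). Two steel uprights 46 mm wide, outer faces 81 mm from the centre (47 mm from the stud's axis), and the blade between them reach 98 mm above the bench
- shoehorn: steel shoehorn lying on the bench, 190 x 42 mm, origin under its middle; leave it
- ice_scraper: blue plastic ice scraper lying on the bench, 195 x 95 mm, origin under its middle; leave it
- flashlight: aluminium flashlight lying on the bench, 145 mm long, 35 mm thick at the head, origin under its middle; leave it
- key_dish: round green ceramic key dish, 120 mm across, 30 mm high, origin under its centre; leave it
- first_nut_corner (a point): one of the six corners of the first nut, half-way up, 16.5 mm from the stud's axis (square to the first nut's x axis); it shows whether that nut is turned

How it is judged:
By the outcome, as a careful person would: the job done as asked, in the order asked, and still so for the second after the job is handed in, with the robot touching nothing.
It also fails if it takes over 67 s, if anything falls off the work surface, if the arm or the gripper's body presses on something with over 40 N, if the wrist force passes 120 N, or if a joint passes its speed limit or range.

## Robot

A 7-joint arm with a two-finger parallel gripper is mounted at the origin on the work surface. World frame = base frame: x ahead of the robot, y to its left, z up, the work surface at z = 0. Lengths are in m, angles in rad, forces in N, time in s.
With the tool pointing down it reaches from about 0.4 to 0.75 m from the base axis. Payload 19.5 kg.
Tool frame: the origin (TCP) lies on the mounting face of the last link; the fingertips stand 173 mm ahead of it and the grasp point (between the pads) lies 155 mm ahead of it; z points along the fingers, y is the line along which they close (so a half turn about z gives the same grasp; the last joint's range is limited). The gripper opens to 85 mm and grips with 20 to 120 N. Pads are 22 mm wide; open, the fingers measure 114 mm over their backs; the gripper's body (76 mm by 85 mm) begins 54 mm behind the grasp point. The pads swing forward as they close: fully open they stand 13 mm farther back than shut.
Start: joints at [1.079, 0.707, -0.028, 1.485, 0.022, 0.951, -0.075], TCP at [0.25, -0.518, 0.405] pointing down, gripper open.
Joint ranges: [-2.71, 2.71], [-0.32, 2.16], [-1.57, 1.52], [0, 2.45], [-1.46, 4.6], [0, 2.02], [-2.83, 2.83]. Speed limits (rad/s): [1.89, 1.89, 2.57, 2.57, 3.01, 3.01, 3.01].

## Interface

Orientations are given as a rotation vector (axis times angle).
In Python, from rig import r gives the robot as it stands.
- The arm moves only by the tool arm_command, never from a script. Its argument "steps" is a list that holds one entry, the list of rows, each a list of 7 numbers: the closure in counts, from 0 (fully open) to 255 (shut), then the shift along the world's x, y, z in units of 0.25 m (1.0 is 0.25 m), then the turn, a rotation vector about the world's x, y, z in units of 120 degrees (1.0 is 120 degrees). In form: [[[hand, x, y, z, wx, wy, wz], ...]]. A call has 1 to 20 rows; each row shifts and turns the commanded pose from where the row before left it; what a row does not reach is not made up. A row lasts 1/12 s, in which the tool goes at most 41.7 mm and 7.16 degrees, less where a joint would pass 70% of its speed; a pose out of reach is approached as far as the arm can. A call with a number of a shift or a turn outside -1 to 1 is refused whole. A call with a gripper value outside its range is refused whole. The fingers move at their own pace and stop on an object; "squeeze" is the grip in N (left out, the last holds). Time passes only in rows, so rows that do not move let the fingers close. It gives the time, the measured TCP pose, the force, the opening and the grip force at its end, in the units of the state.
- r.state(): the state, without advancing time (a new reading comes with each control period).
- r.capture(name): name is "side" or "top" or "wrist"; returns a dict with "image" (480x640x3 uint8, red, green, blue), "fov_y" (degrees; the focal length in pixels is half the picture's height over the tangent of half this angle, whatever the lens; pixels are square), "cx", "cy" (the principal point, pixels), "k1" (the pictures are not rectified: a ray, as slopes to the right and down, at radius r is drawn at 1 + k1 r^2 times it, then the intrinsics apply), "T" (4x4, takes a point from camera to world coordinates); the wrist camera has in their place "T_tool_cam" (4x4, takes a point from camera to tool coordinates, whose origin is the TCP and whose axes are the flange's). Camera axes: x right, y down, z forward; pixel columns grow to the right and rows downward; lengths in m; the calibration is good to about 2 mm. A picture is of the moment at which its call begins: read the wrist's pose just before it. There is no depth.
- r.hand_in(): hands the job in; it is judged then, once.
The state is a dict: "time": time; "joints": joint angles; "joint_velocities": joint speeds; "joint_efforts": joint torques, N m; "tool_pos": TCP position; "ee_rot": TCP orientation; "wrist_force": force on the tool from outside, world axes, zero at the start; "ft_torque": the same for the moment, N m; "opening": finger opening in m; "grasp_force": force on a finger pad.
Only numpy, scipy, OpenCV 4.12 (cv2) and the standard library are available. Lean on these libraries where they do the work, as an engineer would, in place of code of your own. Each camera call takes 0.05 s, during which the arm holds its last target. There are 200 camera calls.

## Working session

There is one attempt and no reset: what is moved stays moved. The work goes in short steps, Python scripts to look and compute and a tool call to move; the robot and the scene stay as the last step left them, time stands still between calls to the robot, and variables do not carry over. Pictures are saved under pics/ and viewed, at most 10 in all, crops included, and the job is handed in when it is done.

Besides the shell and the picture viewer there is one more tool, called after ">>>" as name([rows], argument=value, ...), one row to a line, values as JSON. arm_command: Moves the arm, as the interface text tells. Its arguments: {"type":"object","properties":{"steps":{"type":"array"},"squeeze":{"type":"number"}},"required":["steps"]}

```bash
mkdir -p pics; ls; python3 - <<'E'
from rig import r
import cv2,numpy as np
s=r.state();print(s)
ims=[]
for n in("side","top","wrist"):
    c=r.capture(n);print(n,{k:(np.round(v,4).tolist() if k!="image" else 0) for k,v in c.items()})
    cv2.imwrite(f"pics/{n}0.png",c["image"][:,:,::-1]);
E
```

```text
pics
{'time': 0.0, 'joints': array([ 1.07929762,  0.70710963, -0.02762616,  1.48499889,  0.02199695,
        0.95088705, -0.07549086]), 'joint_velocities': array([ 0.00064541, -0.00067093, -0.00036449, -0.00106588, -0.00100349,
        0.00104152, -0.00011934]), 'joint_efforts': array([-1.73840202e-03, -8.83187771e+01,  1.23251181e+00, -2.36158043e+01,
        1.65970851e-02,  6.39276273e-03,  1.77057882e-05]), 'tool_pos': array([ 0.24997781, -0.51773879,  0.40422349]), 'ee_rot': array([-3.06143168e+00, -7.00385331e-01,  4.26335180e-04]), 'wrist_force': array([-0.73896155, -0.05229671,  0.41683114]), 'ft_torque': array([-0.01470427,  0.01951991, -0.04001944]), 'grasp_force': 0.0, 'opening': 0.08495457060018734}
side {'image': 0, 'fov_y': 51.7261, 'cx': 320.2624, 'cy': 250.0221, 'k1': 0.0167, 'T': [[-0.9912, -0.0842, 0.1023, 0.4543], [-0.1325, 0.6229, -0.771, 0.7215], [0.0012, -0.7777, -0.6286, 0.6926], [0.0, 0.0, 0.0, 1.0]]}
top {'image': 0, 'fov_y': 55.9086, 'cx': 324.0672, 'cy': 249.8435, 'k1': -0.1154, 'T': [[0.0247, -0.9809, 0.1931, 0.3831], [-0.9991, -0.0311, -0.0303, 0.0034], [0.0357, -0.1921, -0.9807, 0.9494], [0.0, 0.0, 0.0, 1.0]]}
wrist {'image': 0, 'fov_y': 64.664, 'cx': 321.8469, 'cy': 245.2178, 'k1': -0.0639, 'T_tool_cam': [[0.0004, -0.9489, -0.3156, 0.0803], [1.0, 0.0006, -0.0004, -0.001], [0.0006, -0.3156, 0.9489, 0.0304], [0.0, 0.0, 0.0, 1.0]]}
```

View pics/side0.png

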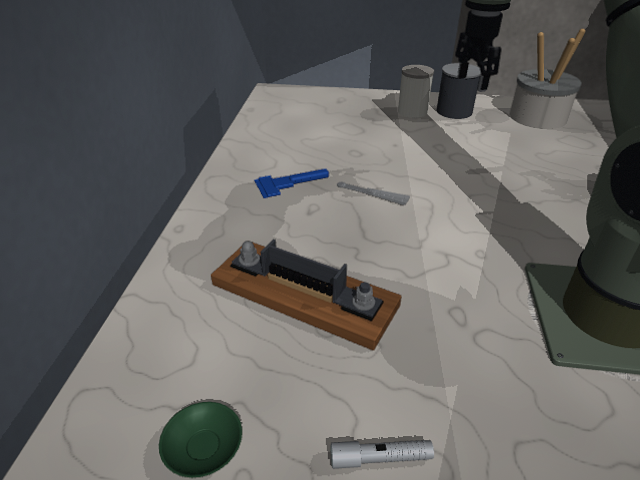

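View pics/top0.png

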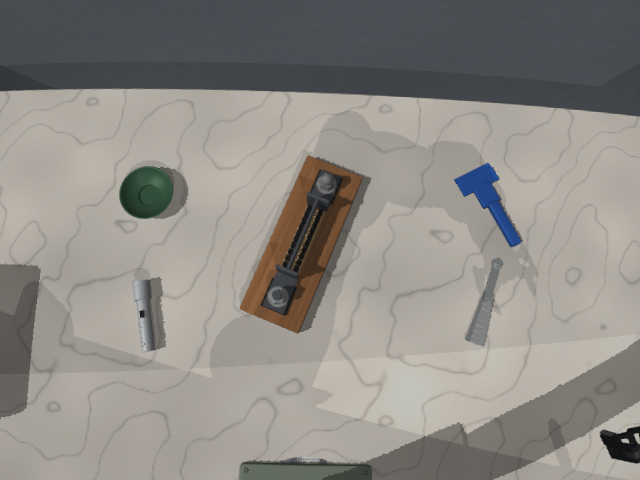

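```bash
python3 - <<'E'
import cv2,numpy as np
a=cv2.imread("pics/side0.png");b=cv2.imread("pics/top0.png")
f=lambda im,x,y:cv2.resize(im[y:y+60,x:x+80],None,fx=5,fy=5,interpolation=cv2.INTER_CUBIC)
cv2.imwrite("pics/c1.png",np.vstack([np.hstack([f(a,210,225),f(a,325,265)]),np.hstack([f(b,285,155),f(b,240,265)])]))
E
```

```text
(no output)
```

View pics/c1.png

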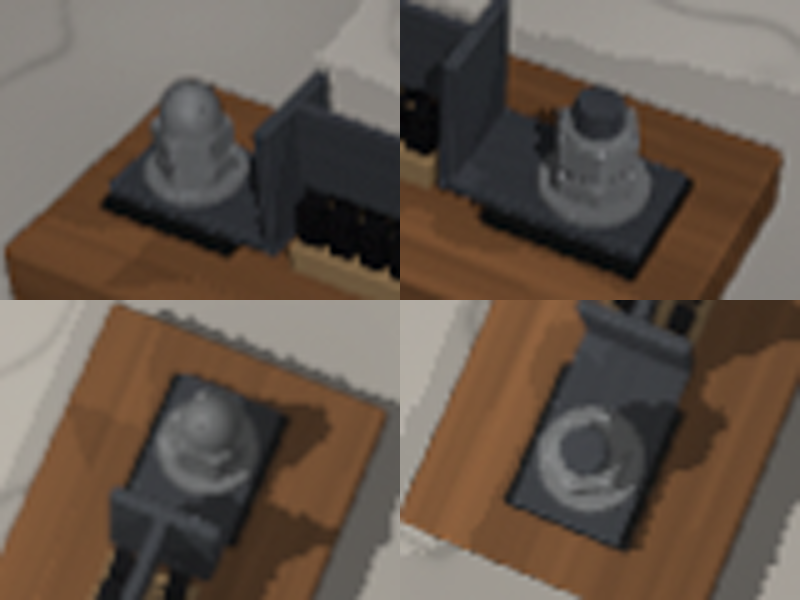

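The left side crop shows a domed cap. The bare stud is at about (365,284) in the side picture and (277,294) in the top one.

```bash
cat > h.py <<'E'
import numpy as np,cv2
from scipy.spatial.transform import Rotation as R
def calib(c,s=None):
    h,w=c["image"].shape[:2];f=h/2/np.tan(np.radians(c["fov_y"])/2)
    if s is None: T=c["T"]
    else:
        B=np.eye(4);B[:3,:3]=R.from_rotvec(s["ee_rot"]).as_matrix();B[:3,3]=s["tool_pos"];T=B@c["T_tool_cam"]
    return f,np.array(T)
def ray(c,uv,s=None):
    f,T=calib(c,s);K=np.array([[f,0,c["cx"]],[0,f,c["cy"]],[0,0,1.]])
    p=cv2.undistortPointsIter(np.array([[uv]],float),K,np.array([c["k1"],0,0,0.]),None,None,(3,40,1e-9))[0,0]
    return T[:3,3],T[:3,:3]@np.array([p[0],p[1],1])
def onz(c,uv,z,s=None):
    o,d=ray(c,uv,s);return o+d*(z-o[2])/d[2]
def meet(a,b):
    (o1,d1),(o2,d2)=a,b
    t=np.linalg.lstsq(np.stack([d1,-d2],1),o2-o1,rcond=None)[0]
    p,q=o1+d1*t[0],o2+d2*t[1];return (p+q)/2,np.linalg.norm(p-q)
E
python3 - <<'E'
from rig import r
from h import *
s=r.capture("side");t=r.capture("top")
print(meet(ray(s,(365,284.2)),ray(t,(277,294))))
print(onz(s,(365,284.2),.085),onz(t,(277,294),.085))
print([onz(t,p,.03) for p in((240,310),(300,333),(370,178),(310,155))])
print(R.from_rotvec(r.state()["ee_rot"]).as_matrix().round(3))
E
```

```text
(array([0.46235729, 0.06443139, 0.087104  ]), np.float64(0.0038284029241457216))
[0.46047525 0.0624713  0.085     ] [0.4644731  0.06445365 0.085     ]
[array([0.43494144, 0.14167748, 0.03      ]), array([0.39264746, 0.019051  , 0.03      ]), array([ 0.72506394, -0.12020103,  0.03      ]), array([0.77284688, 0.01071984, 0.03      ])]
[[ 0.901  0.435 -0.   ]
 [ 0.435 -0.901  0.   ]
 [-0.    -0.001 -1.   ]]
```

>>> arm_command([
  [[0, 0.047, 0.129, -0.013, 0, 0, 0.05], [0, 0.047, 0.129, -0.013, 0, 0, 0.05], [0, 0.047, 0.129, -0.013, 0, 0, 0.05], [0, 0.047, 0.129, -0.013, 0, 0, 0.05], [0, 0.047, 0.129, -0.013, 0, 0, 0.05], [0, 0.047, 0.129, -0.013, 0, 0, 0.05], [0, 0.047, 0.129, -0.013, 0, 0, 0.05], [0, 0.047, 0.129, -0.013, 0, 0, 0.05], [0, 0.047, 0.129, -0.013, 0, 0, 0.05], [0, 0.047, 0.129, -0.013, 0, 0, 0.05], [0, 0.047, 0.129, -0.013, 0, 0, 0.05], [0, 0.047, 0.129, -0.013, 0, 0, 0.05], [0, 0.047, 0.129, -0.013, 0, 0, 0.05], [0, 0.047, 0.129, -0.013, 0, 0, 0.05], [0, 0.047, 0.129, -0.013, 0, 0, 0.05], [0, 0.047, 0.129, -0.013, 0, 0, 0.05], [0, 0.047, 0.129, -0.013, 0, 0, 0.05], [0, 0.047, 0.129, -0.013, 0, 0, 0.05], [0, 0, 0, 0, 0, 0, 0], [0, 0, 0, 0, 0, 0, 0]],
])

```text
time: 1.92
tool_pos: [0.4616, 0.064, 0.3459]
ee_rot: [-1.229, -2.891, -0.0]
wrist_force: [-0.4, -1.0, -1.2]
opening: 0.0856
grasp_force: 0.0
```

```bash
python3 - <<'E'
from rig import r
from h import *
s=r.state();c=r.capture("wrist")
M=R.from_rotvec(s["ee_rot"]).as_matrix()
print(s["time"],s["tool_pos"],s["joints"].round(3),np.degrees(np.arctan2(M[1,0],M[0,0])),M.round(3))
cv2.imwrite("pics/w1.png",cv2.resize(c["image"][120:360,160:480,::-1],None,fx=2.5,fy=2.5,interpolation=cv2.INTER_CUBIC))
cv2.imwrite("pics/w1full.png",c["image"][:,:,::-1])
E
```

```text
1.9167 [0.46162235 0.06402659 0.34585081] [ 0.036  0.668 -0.421  1.939  0.445  0.627  0.096] 133.92856912365477 [[-0.694  0.72  -0.   ]
 [ 0.72   0.694  0.   ]
 [ 0.001 -0.    -1.   ]]
```

View pics/w1.png

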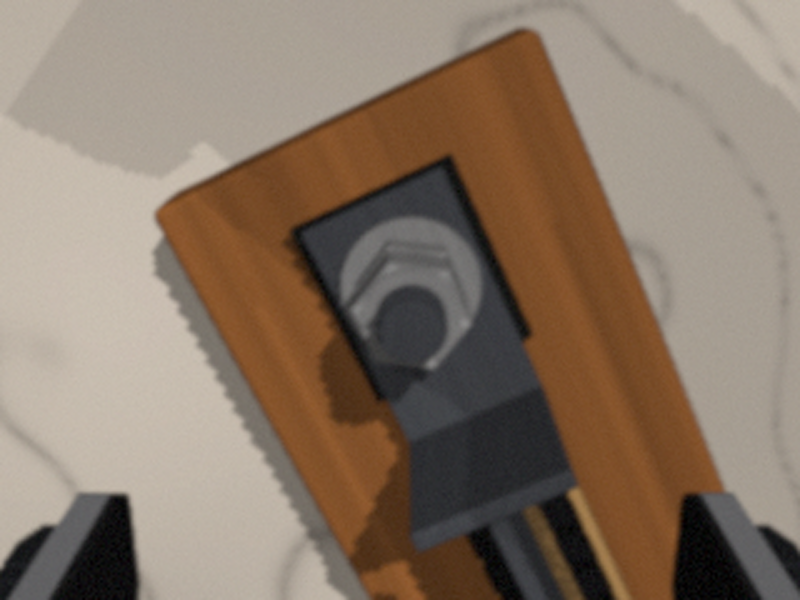

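```bash
python3 - <<'E'
import cv2
im=cv2.imread("pics/w1full.png")[196:286,284:364]
im=cv2.resize(im,None,fx=6.66,fy=6.66,interpolation=cv2.INTER_CUBIC)
im=cv2.convertScaleAbs(im,alpha=1.8,beta=-40)
cv2.imwrite("pics/w1z.png",im);print(im.shape)
E
```

```text
(599, 533, 3)
```

View pics/w1z.png

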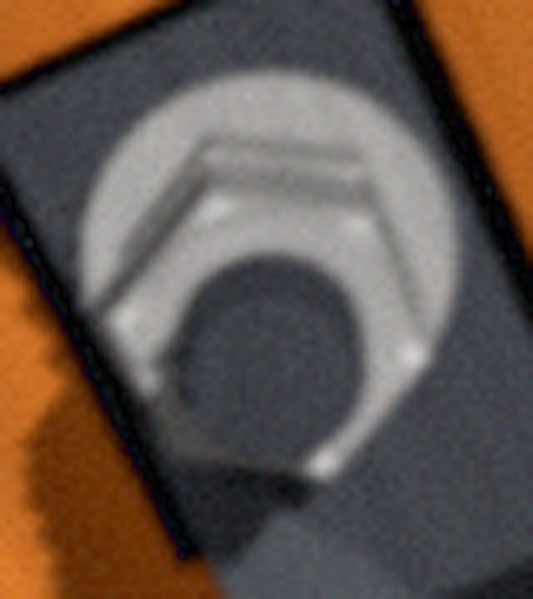

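```bash
python3 - <<'E'
from rig import r
from h import *
from scipy.optimize import least_squares
s=r.state();c=r.capture("wrist")
u=lambda p:((p[0]+.5)/6.66-.5+284,(p[1]+.5)/6.66-.5+196)
P=[u(p) for p in((118,308),(212,200),(365,218),(420,352),(325,470))]
k=np.array([0,-1,-2,-3,-4])*np.pi/3
def res(q):
    z=q[2];return np.concatenate([(onz(c,p,z,s)[:2]-q[:2]-.0165*np.array([np.cos(q[3]+a),np.sin(q[3]+a)]))for p,a in zip(P,k)])
pt=[onz(c,p,.07,s)[:2] for p in P];m=np.mean(pt,0);print(m,[np.degrees(np.arctan2(*(q-m)[::-1])).round(1) for q in pt],[np.linalg.norm(q-m).round(4) for q in pt])
a0=np.arctan2(*(pt[0]-m)[::-1])
o=least_squares(res,[*m,.07,a0],x_scale=[.01,.01,.01,.1]);print(o.x[:3],np.degrees(o.x[3])%60,o.cost,np.abs(o.fun).max())
for z in(.07,.075,.08):
    o=least_squares(lambda q:res([q[0],q[1],z,q[2]]),[*m,a0]);print(z,o.x[:2],np.degrees(o.x[2])%60,o.cost)
print(onz(c,u((270,372)),.085,s))
E
```

```text
[0.46147086 0.06687996] [np.float64(-137.2), np.float64(167.2), np.float64(95.8), np.float64(25.7), np.float64(-33.6)] [np.float64(0.0174), np.float64(0.0141), np.float64(0.0125), np.float64(0.0143), np.float64(0.0179)]
[0.46474775 0.0607413  0.05725044] 35.393642206101674 3.6458656909055434e-07 0.0003984791782292111
0.07 [0.46178105 0.06359457] 35.393711239810784 1.9546592624653874e-06
0.075 [0.46061761 0.06471354] 35.39383933517291 3.4463744945262706e-06
0.08 [0.45945418 0.0658325 ] 35.3941315989606 5.427192464535877e-06
[0.46101905 0.0645402  0.085     ]
```

>>> arm_command([
  [[120, 0, 0, 0, 0, 0, 0.059], [120, 0, 0, 0, 0, 0, 0.059], [120, 0, 0, 0, 0, 0, 0.059], [120, 0, 0, 0, 0, 0, 0.059], [120, 0, 0, 0, 0, 0, 0.059], [120, 0, 0, 0, 0, 0, 0.059], [120, 0, 0, 0, 0, 0, 0.059], [120, 0, 0, 0, 0, 0, 0.059], [120, 0, 0, 0, 0, 0, 0.059], [120, 0, 0, 0, 0, 0, 0.059], [120, 0, 0, 0, 0, 0, 0.059], [120, 0, 0, 0, 0, 0, 0.059], [120, 0, 0, 0, 0, 0, 0.059], [120, 0, 0, 0, 0, 0, 0.059], [120, 0, 0, 0, 0, 0, 0.059], [120, 0, 0, 0, 0, 0, 0.059], [120, 0, 0, 0, 0, 0, 0.059], [120, 0, 0, 0, 0, 0, 0.059], [120, 0, 0, 0, 0, 0, 0.059], [120, 0, 0, 0, 0, 0, 0.059]],
])

```text
time: 3.68
tool_pos: [0.4614, 0.0616, 0.3462]
ee_rot: [2.327, -2.11, 0.001]
wrist_force: [-0.2, -0.6, 0.2]
opening: 0.0452
grasp_force: 0.0
```

```bash
cat >> h.py <<'E'
def show():
    from rig import r
    s=r.state();M=R.from_rotvec(s["ee_rot"]).as_matrix()
    print(round(s["time"],2),s["tool_pos"].round(4),"yaw y",np.degrees(np.arctan2(M[1,1],M[0,1])).round(2),"tilt",M[:2,2].round(4),s["joints"].round(2),"F",s["wrist_force"].round(1),"T",s["ft_torque"].round(3),round(s["opening"],4),s["grasp_force"])
    return s
E
python3 - <<'E'
from rig import r
from h import *
s=show();c=r.capture("wrist")
cv2.imwrite("pics/w2.png",c["image"][:,:,::-1])
E
```

```text
3.68 [0.4614 0.0616 0.3462] yaw y -174.41 tilt [ 0.0001 -0.001 ] [ 0.37  0.86 -1.11  1.93  0.94  1.    2.04] F [-0.2 -0.6  0.2] T [-0.009  0.035  0.022] 0.0452 0.0
```

View pics/w2.png

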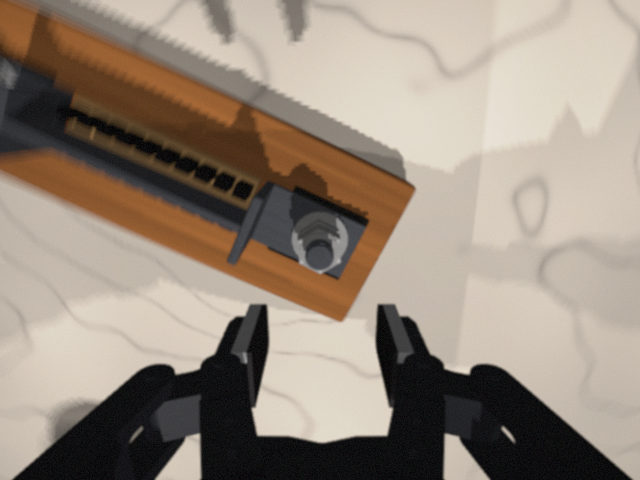

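```bash
python3 - <<'E'
from rig import r
from h import *
s=show();c=r.capture("wrist");g=cv2.cvtColor(c["image"],cv2.COLOR_RGB2GRAY)
for v in range(226,276,2): print(v,"".join("%4d"%x for x in g[v,290:350:2]))
for p in((319,255),): print(onz(c,p,.085,s))
E
```

```text
3.73 [0.4614 0.0615 0.346 ] yaw y -173.86 tilt [-0.0003 -0.001 ] [ 0.37  0.86 -1.11  1.93  0.94  1.    2.05] F [ 0.  -1.1 -2.1] T [-0.017 -0.007 -0.007] 0.0452 0.0
226   74  70  58  77  76  78  79  76  68  63  64  69  64  58  61  58  58  66  66  62  62  64  73  94 144 149 143 101  69  69
228   69  60  78  78  78  74  72  64  63  65  62  57  58  61  64  61  60  60  59  61  66  63  62  79 133 147 148 126  69  70
230   71  78  99  75  74  66  61  66  64  58  57  57  64  70  74  73  69  66  58  55  59  64  70  67 108 143 149 143  96  71
232   72 105 124 102  77  67  66  62  60  59  62  67  71  76  74  74  72  75  72  63  60  56  65  86 130 146 146 148 118  75
234   72 120 145 136  84  63  57  60  60  69  71  73  72  74  73  73  71  72  73  86  90  72  57  65  98 136 147 148 130  81
236   80 125 144 135  82  61  61  66  68  69  77  77  75  78  76  77  76  76  79  87 118 110  90  69  71 127 145 146 137  90
238   83 128 142 135  85  97  92  72  72  76  76  76  72  74  69  68  73  76  77  89 120 119 130 124  95 128 149 149 139  92
240   84 132 145 135 123 156 120  74  75  73  72  65  50  43 
[... 1523 characters left out ...]
 105 146 150 141 113  85  76  76  91 103
266  110 109 111 109 109 107 115 126 137 127  93  74  74  75  76  76  77  74  79 100 135 140 119  93  76  73  76  84 103 104
268  109 110 110 111 108 109 109 110 114 126 127 110  88  81  80  79  83  97 121 132 117  89  78  73  76  80  80  95 105 104
270  114 110 111 113 108 110 110 108 107 107 117 131 137 132 132 136 132 131 119  95  77  75  76  76  75  73  84 101 103 101
272  116 115 115 113 114 110 110 113 113 111 109 108 123 139 165 169 118  81  70  76  76  77  76  75  76  79  96 103 104 105
274  116 119 114 115 112 111 112 110 109 110 111 111 107 110 127 124  88  56  42  49  66  72  76  77  78  89 102 104 103 104
[0.46170645 0.06433268 0.085     ]
```

```bash
python3 - <<'E'
from rig import r
from h import *
s=show();c=r.capture("wrist")
print(onz(c,(318.8,257.5),.085,s))
m=((300.7,241),(338.3,240.5),(300.5,262),(337.5,261.5))
for z in(.068,.071,.074): 
  q=np.array([onz(c,p,z,s) for p in m]);print(z,q.mean(0),np.degrees(np.arctan2(*(q[1]-q[0])[1::-1])),np.degrees(np.arctan2(*(q[3]-q[2])[1::-1])),np.linalg.norm(q[1]-q[0]),np.linalg.norm(q[3]-q[2]),np.linalg.norm(q[3]-q[1]))
E
```

```text
3.78 [0.4615 0.0616 0.346 ] yaw y -174.59 tilt [-0.0004 -0.0004] [ 0.37  0.86 -1.11  1.93  0.94  1.    2.04] F [0.3 0.6 0.3] T [-0.02   0.06   0.006] 0.0457 0.0
[0.461692   0.06632528 0.085     ]
0.068 [0.46133799 0.06803135 0.068     ] -173.7860111834246 -173.7583464549871 0.02578587637898501 0.02585147655469781 0.01539552218746188
0.071 [0.46141896 0.06698339 0.071     ] -173.7860111834246 -173.75834645498722 0.0254735316901239 0.02553833724997139 0.015209036007321233
0.074 [0.46149993 0.06593543 0.074     ] -173.7860111834246 -173.75834645498713 0.02516118700126279 0.025225197945244977 0.015022549827180516
```

>>> arm_command([
  [[120, 0, 0.007, 0, 0, 0, 0], [120, 0, 0.007, -0.05, 0, 0, 0], [120, 0, 0, -0.05, 0, 0, 0], [120, 0, 0, -0.05, 0, 0, 0], [120, 0, 0, -0.05, 0, 0, 0], [120, 0, 0, -0.05, 0, 0, 0], [120, 0, 0, -0.05, 0, 0, 0], [120, 0, 0, -0.05, 0, 0, 0], [120, 0, 0, -0.05, 0, 0, 0], [120, 0, 0, -0.05, 0, 0, 0], [120, 0, 0, 0, 0, 0, 0], [120, 0, 0, 0, 0, 0, 0], [120, 0, 0, 0, 0, 0, 0]],
], squeeze=40)

```text
time: 4.92
tool_pos: [0.4616, 0.0663, 0.2344]
ee_rot: [-2.321, 2.116, -0.001]
wrist_force: [0.5, 0.0, -0.1]
opening: 0.0455
grasp_force: 0.0
```

```bash
python3 - <<'E'
from rig import r
from h import *
s=show();c=r.capture("wrist");d=r.capture("side")
a=cv2.resize(c["image"][140:380,200:440,::-1],(400,400));b=cv2.resize(d["image"][235:315,325:405,::-1],(400,400),interpolation=cv2.INTER_CUBIC)
cv2.imwrite("pics/w3.png",np.hstack([a,b]))
E
```

```text
4.92 [0.4616 0.0663 0.2344] yaw y -174.71 tilt [ 0.0007 -0.    ] [ 0.28  1.03 -0.95  2.02  1.23  0.83  1.8 ] F [ 0.5  0.  -0.1] T [ 0.041 -0.015 -0.025] 0.0455 0.0
```

View pics/w3.png

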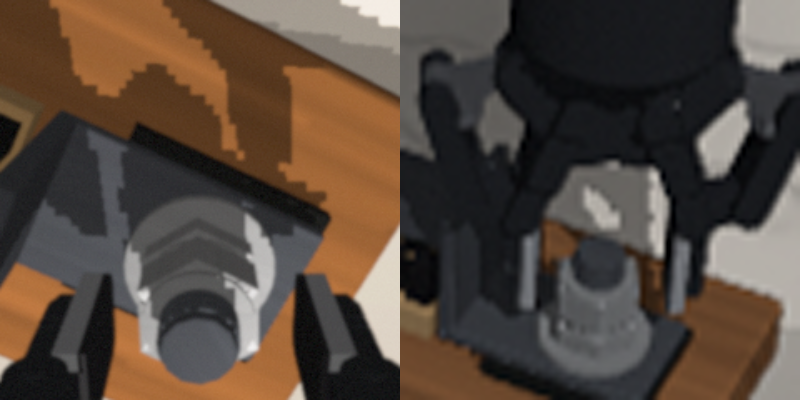

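```bash
python3 - <<'E'
from rig import r
from h import *
d=r.capture("side")
def aty(px,y):
    o,v=ray(d,((px[0]-400)/5+325-.4,235+px[1]/5-.4));return (o+v*(y-o[1])/v[1]).round(4)
print("tips",aty((528,307),.0765),aty((677,313),.0765),"studtop",aty((600,245),.0655))
for y in(285,320,325,330): print(y,aty((600,y),.082))
im=cv2.cvtColor(d["image"],cv2.COLOR_RGB2GRAY)
for v in range(280,312): print(v,"".join("%4d"%x for x in im[v,354:378]))
E
```

```text
tips [0.4852 0.0765 0.0658] [0.4319 0.0765 0.0698] studtop [0.4612 0.0655 0.0892]
285 [0.46   0.082  0.0852]
320 [0.459  0.082  0.0681]
325 [0.4588 0.082  0.0656]
330 [0.4587 0.082  0.0631]
280   77  75  71  52  47  70  81  86  96 102 112 149 147 148 140  99 101 101 102 100 121 181 180 167
281   73  73  74  72  52  34  37  49  70  81  85  89  93 100 100 101 101 101 102 100 121 180 180 167
282   75  72  72  73  71  52  35  40  46  44  55  65  75  85  94 104 104 102 103 101 122 181 180 168
283   80  76  73  72  73  70  52  49  55  52  50  49  49  54  69  86  85  98 104 102 112 157 182 168
284   80  79  79  79  76  71  56  54  53  52  52  52  52  51  52  51  46  70  88  95  94 122 186 170
285   76  76  78  79  77  63  38  54  54  55  54  53  53  53  53  51  37  35  49  67  67 108 171 153
286   72  59  68  77  83  49  34  51  54  55  54  54  53  53  53  55  64  74  41  35  36  62 111  96
287   55  35  51  78  94  46  38  44  51  55  55  55  56  54  51  58  89 102  58  35  42  60  55  38
288   35  35  46  83 102  60  35  37  47  52  52  53  55  54  48  56  93 103  65  33  42  66  74  46
2
[... 1621 characters left out ...]
80 101 106 106 105  97  91  93  90  83  89  98  99  99 101 104 103 104 105  97  65  51  53  53
306   60  81  98 104 105 105 105 104  99  91  94 101 103 105 105 104 105 106 100  80  55  52  52  54
307   54  62  80  94 100 104 105 105 105 105 103 104 105 104 106 105 104  99  84  60  52  55  54  50
308   52  56  67  77  91 100 101 102 103 105 104 105 105 104 103 101  90  75  60  52  53  56  56  41
309   47  52  54  60  73  80  85  92  97  96  96  99  99  94  90  78  62  49  51  53  53  54  51  24
310   33  37  42  50  52  53  61  71  74  73  73  75  74  66  63  50  53  53  52  53  53  52  34  18
311   14  24  31  36  43  50  52  53  51  56  55  51  51  52  52  53  53  52  53  54  55  42  16  29
```

>>> arm_command([
  [[180, 0, 0, 0, 0, 0, 0], [200, 0, 0, 0, 0, 0, 0], [200, 0, 0, 0, 0, 0, 0], [200, 0, 0, 0, 0, 0, 0], [200, 0, 0, 0, 0, 0, 0], [200, 0, 0, 0, 0, 0, 0]],
], squeeze=60)

```text
time: 5.57
tool_pos: [0.4623, 0.0663, 0.2344]
ee_rot: [-2.321, 2.114, -0.003]
wrist_force: [6.4, -2.3, 10.1]
opening: 0.027
grasp_force: 58.8
```

```bash
python3 - <<'E'
from h import *
show()
E
```

```text
5.57 [0.4623 0.0663 0.2344] yaw y -174.66 tilt [0.0031 0.0002] [ 0.28  1.03 -0.95  2.02  1.24  0.83  1.8 ] F [ 6.4 -2.3 10.1] T [-0.4   -1.559  0.02 ] 0.027 58.82384480210021
```

>>> arm_command([
  [[200, 0.003, 0, 0.002, 0, 0, 0], [200, 0.003, 0, 0, 0, 0, 0], [200, 0, 0, -0.0001, 0, 0, -0.025], [200, 0, 0, -0.0001, 0, 0, -0.025], [200, 0, 0, -0.0001, 0, 0, -0.025], [200, 0, 0, -0.0001, 0, 0, -0.025], [200, 0, 0, -0.0001, 0, 0, -0.025], [200, 0, 0, -0.0001, 0, 0, -0.025], [200, 0, 0, -0.0001, 0, 0, -0.025], [200, 0, 0, -0.0001, 0, 0, -0.025], [200, 0, 0, 0, 0, 0, 0]],
])

```text
time: 6.48
tool_pos: [0.4631, 0.0663, 0.2343]
ee_rot: [-1.828, 2.555, -0.001]
wrist_force: [1.4, -0.9, 5.9]
opening: 0.0267
grasp_force: 61.0
```

```bash
python3 - <<'E'
from h import *
show()
E
```

```text
6.48 [0.4631 0.0663 0.2343] yaw y 161.16 tilt [ 0.0008 -0.0001] [ 0.25  1.01 -0.88  2.02  1.21  0.78  1.4 ] F [ 1.4 -0.9  5.9] T [-0.153 -0.206  0.03 ] 0.0267 60.95548894023523
```

>>> arm_command([
  [[200, 0, 0, -0.0001, 0, 0, -0.035], [200, 0, 0, -0.0001, 0, 0, -0.035], [200, 0, 0, -0.0001, 0, 0, -0.035], [200, 0, 0, -0.0001, 0, 0, -0.035], [200, 0, 0, -0.0001, 0, 0, -0.035], [200, 0, 0, -0.0001, 0, 0, -0.035], [200, 0, 0, -0.0001, 0, 0, -0.035], [200, 0, 0, -0.0001, 0, 0, -0.035], [200, 0, 0, -0.0001, 0, 0, -0.035], [200, 0, 0, -0.0001, 0, 0, -0.035], [200, 0, 0, -0.0001, 0, 0, -0.035], [200, 0, 0, -0.0001, 0, 0, -0.035], [200, 0, 0, -0.0001, 0, 0, -0.035], [200, 0, 0, -0.0001, 0, 0, -0.035], [200, 0, 0, -0.0001, 0, 0, -0.035], [200, 0, 0, -0.0001, 0, 0, -0.02]],
])

```text
time: 7.82
tool_pos: [0.4634, 0.0659, 0.2339]
ee_rot: [-0.156, 3.136, -0.002]
wrist_force: [3.4, -3.8, 6.0]
opening: 0.0267
grasp_force: 61.3
```

```bash
python3 - <<'E'
from rig import r
from h import *
s=show();c=r.capture("wrist");d=r.capture("side");show()
a=cv2.resize(c["image"][160:400,200:440,::-1],(400,400));b=cv2.resize(d["image"][235:315,325:405,::-1],(400,400),interpolation=cv2.INTER_CUBIC)
cv2.imwrite("pics/w4.png",np.hstack([a,b]))
E
```

```text
7.82 [0.4634 0.0659 0.2339] yaw y 95.7 tilt [ 0.0013 -0.0011] [ 0.15  0.94 -0.67  2.02  1.1   0.6   0.37] F [ 3.4 -3.8  6. ] T [-0.815 -0.873  0.168] 0.0267 61.33831482147798
7.92 [0.4634 0.0659 0.2339] yaw y 95.82 tilt [ 0.0013 -0.0011] [ 0.15  0.94 -0.67  2.02  1.1   0.6   0.37] F [ 4.9 -3.8  4.8] T [-0.931 -0.935 -0.047] 0.0269 61.206379286013544
```

View pics/w4.png

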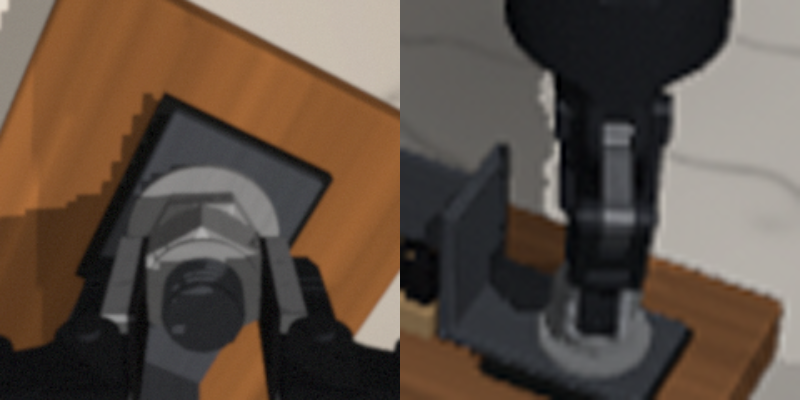

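```bash
cat >> h.py <<'E'
def tq(n=6):
    from rig import r
    a=[]
    for i in range(n):
        s=r.state();a.append([s["ft_torque"][2],*s["wrist_force"],np.degrees(R.from_rotvec(s["ee_rot"]).as_euler("xyz")[2])-90, s["joint_efforts"][6]])
        if i<n-1:r.capture("wrist")
    a=np.array(a);print("t",round(s["time"],2),"Tz",a[:,0].round(3),"mean",a[:,0].mean().round(3),"F",a[:,1:4].mean(0).round(1),"yaw",a[:,4].mean().round(2),"pos",s["tool_pos"].round(4),"q7",s["joints"][6].round(2),"e7",a[:,5].round(3),"op",round(s["opening"],4),round(s["grasp_force"],0))
E
python3 -c "
from h import *
tq()"
```

```text
t 8.17 Tz [-0.047 -0.019 -0.019 -0.016 -0.057 -0.017] mean -0.029 F [ 4.5 -3.9  5.5] yaw -264.1 pos [0.4634 0.0659 0.2339] q7 0.37 e7 [-1.392 -0.483 -0.098  0.008  0.032  0.037] op 0.0269 61.0
```

>>> arm_command([
  [[200, -0.001, 0, 0, 0, 0, -0.025], [200, 0, 0, -0.0001, 0, 0, -0.025], [200, 0, 0, -0.0001, 0, 0, -0.025], [200, 0, 0, -0.0001, 0, 0, -0.025], [200, 0, 0, -0.0001, 0, 0, -0.025], [200, 0, 0, -0.0001, 0, 0, -0.025]],
])

```text
time: 8.67
tool_pos: [0.4633, 0.0656, 0.2338]
ee_rot: [0.335, 3.122, -0.002]
wrist_force: [5.8, -6.4, 7.7]
opening: 0.0265
grasp_force: 68.7
```

```bash
python3 -c "
from h import *
tq()"
```

```text
t 8.92 Tz [ 0.17   0.001 -0.121 -0.102 -0.179 -0.142] mean -0.062 F [ 6.2 -6.1  6.3] yaw 77.79 pos [0.4634 0.0657 0.2338] q7 0.1 e7 [ 1.542  1.277 -1.388 -0.446 -0.024  0.095] op 0.0264 65.0
```

>>> arm_command([
  [[200, 0.002, -0.002, 0.001, 0, 0, 0], [200, 0.002, -0.002, 0, 0, 0, 0], [200, 0, 0, 0, 0, 0, -0.01], [200, 0, 0, 0, 0, 0, -0.01], [200, 0, 0, -0.0001, 0, 0, -0.01], [200, 0, 0, 0, 0, 0, -0.01], [200, 0, 0, -0.0001, 0, 0, -0.01], [200, 0, 0, 0, 0, 0, -0.01], [200, 0, 0, -0.0001, 0, 0, -0.01], [200, 0, 0, 0, 0, 0, -0.01]],
])

```text
time: 9.75
tool_pos: [0.4637, 0.0653, 0.2337]
ee_rot: [-0.591, -3.085, 0.0]
wrist_force: [-0.4, -1.5, 5.1]
opening: 0.0266
grasp_force: 65.2
```

```bash
python3 -c "
from h import *
tq(4)"
```

```text
t 9.9 Tz [0.147 0.141 0.091 0.129] mean 0.127 F [ 0.3 -0.9  4.9] yaw 68.28 pos [0.4637 0.0653 0.2337] q7 -0.03 e7 [ 0.511  0.388 -0.635 -0.27 ] op 0.0265 65.0
```

>>> arm_command([
  [[200, 0, 0, 0, 0, 0, -0.01], [200, 0, 0, 0, 0, 0, -0.01], [200, 0, 0, -0.0001, 0, 0, -0.01], [200, 0, 0, 0, 0, 0, -0.01], [200, 0, 0, -0.0001, 0, 0, -0.01], [200, 0, 0, 0, 0, 0, -0.01], [200, 0, 0, -0.0001, 0, 0, -0.01], [200, 0, 0, 0, 0, 0, -0.01]],
])

```text
time: 10.57
tool_pos: [0.4636, 0.0652, 0.2336]
ee_rot: [-0.848, -3.025, 0.0]
wrist_force: [-0.4, -0.4, 4.5]
opening: 0.0266
grasp_force: 61.2
```

```bash
python3 -c "
from h import *
tq(4)"
```

```text
t 10.72 Tz [ 0.134  0.077  0.006 -0.025] mean 0.048 F [-0.2 -0.3  4.9] yaw 58.68 pos [0.4637 0.0652 0.2336] q7 -0.16 e7 [ 0.53   0.562 -0.62  -0.321] op 0.0267 61.0
```

>>> arm_command([
  [[200, 0, 0, 0, 0, 0, -0.01], [200, 0, 0, 0, 0, 0, -0.01], [200, 0, 0, -0.0001, 0, 0, -0.01], [200, 0, 0, 0, 0, 0, -0.01], [200, 0, 0, -0.0001, 0, 0, -0.01], [200, 0, 0, 0, 0, 0, -0.01], [200, 0, 0, -0.0001, 0, 0, -0.01], [200, 0, 0, 0, 0, 0, -0.01]],
])

```text
time: 11.38
tool_pos: [0.4636, 0.0651, 0.2335]
ee_rot: [-1.097, -2.944, 0.001]
wrist_force: [-0.8, -2.0, 7.1]
opening: 0.0269
grasp_force: 61.0
```

```bash
python3 -c "
from h import *
tq(3)"
```

```text
t 11.48 Tz [0.105 0.137 0.083] mean 0.108 F [-1.  -1.7  6.9] yaw 49.1 pos [0.4636 0.0651 0.2335] q7 -0.29 e7 [ 0.494  0.38  -0.564] op 0.0266 61.0
```

>>> arm_command([
  [[200, 0, 0, 0, 0, 0, -0.01], [200, 0, 0, 0, 0, 0, -0.01], [200, 0, 0, 0, 0, 0, -0.01], [200, 0, 0, 0, 0, 0, -0.01], [200, 0, 0, -0.0001, 0, 0, -0.01], [200, 0, 0, 0, 0, 0, -0.01], [200, 0, 0, -0.0001, 0, 0, -0.01], [200, 0, 0, 0, 0, 0, -0.01]],
])

```text
time: 12.15
tool_pos: [0.4636, 0.065, 0.2335]
ee_rot: [-1.339, -2.842, 0.001]
wrist_force: [-1.6, -2.1, 6.3]
opening: 0.0269
grasp_force: 61.0
```

```bash
python3 -c "
from h import *
tq(3)"
```

```text
t 12.25 Tz [0.071 0.053 0.032] mean 0.052 F [-1.2 -2.   6.5] yaw 39.5 pos [0.4636 0.0651 0.2335] q7 -0.41 e7 [ 0.467  0.359 -0.538] op 0.0269 61.0
```

>>> arm_command([
  [[200, 0, 0, 0, 0, 0, 0]],
])

```text
time: 12.33
tool_pos: [0.4636, 0.0651, 0.2335]
ee_rot: [-1.338, -2.842, 0.001]
wrist_force: [-2.1, -1.7, 6.8]
opening: 0.0268
grasp_force: 61.0
```

>>> arm_command([
  [[200, 0, 0, 0.001, 0, 0, -0.01], [200, 0, 0, 0, 0, 0, -0.01], [200, 0, 0, 0, 0, 0, -0.01], [200, 0, 0, 0, 0, 0, -0.01], [200, 0, 0, -0.0001, 0, 0, -0.01], [200, 0, 0, 0, 0, 0, -0.01], [200, 0, 0, -0.0001, 0, 0, -0.01], [200, 0, 0, 0, 0, 0, -0.01]],
])

```text
time: 13.0
tool_pos: [0.4636, 0.0651, 0.2335]
ee_rot: [-1.574, -2.718, 0.001]
wrist_force: [-2.9, -4.8, -4.5]
opening: 0.0268
grasp_force: 59.7
```

```bash
python3 -c "
from h import *
tq(3)"
```

```text
t 13.1 Tz [0.102 0.132 0.027] mean 0.087 F [-3.4 -4.1 -4.7] yaw 29.82 pos [0.4636 0.0651 0.2335] q7 -0.53 e7 [ 0.434  0.331 -0.527] op 0.0266 60.0
```

>>> arm_command([
  [[200, -0.001, -0.001, -0.0002, 0, 0, -0.01], [200, 0, -0.001, -0.0001, 0, 0, -0.01], [200, 0, 0, 0, 0, 0, -0.01], [200, 0, 0, -0.0001, 0, 0, -0.01], [200, 0, 0, 0, 0, 0, -0.01], [200, 0, 0, -0.0001, 0, 0, -0.01], [200, 0, 0, 0, 0, 0, -0.01], [200, 0, 0, 0, 0, 0, -0.01]],
])

```text
time: 13.77
tool_pos: [0.4634, 0.0648, 0.2334]
ee_rot: [-1.796, -2.577, 0.0]
wrist_force: [-4.6, 0.3, -6.9]
opening: 0.0267
grasp_force: 59.5
```

```bash
python3 -c "
from h import *
tq(3)"
```

```text
t 13.87 Tz [0.146 0.07  0.003] mean 0.073 F [-4.8  0.3 -7.3] yaw 20.24 pos [0.4634 0.0648 0.2334] q7 -0.64 e7 [ 0.406  0.442 -0.542] op 0.0267 59.0
```

Turned about 165°. Continue.

>>> arm_command([
  [[200, -0.001, 0, -0.0002, 0, 0, -0.01], [200, -0.001, 0, -0.0002, 0, 0, -0.01], [200, 0, 0, -0.0001, 0, 0, -0.01], [200, 0, 0, -0.0001, 0, 0, -0.01], [200, 0, 0, 0, 0, 0, -0.01], [200, 0, 0, -0.0001, 0, 0, -0.01], [200, 0, 0, 0, 0, 0, -0.01], [200, 0, 0, 0, 0, 0, -0.01]],
])

```text
time: 14.53
tool_pos: [0.4631, 0.0648, 0.2334]
ee_rot: [2.006, 2.418, 0.0]
wrist_force: [-0.8, 1.2, -5.8]
opening: 0.0267
grasp_force: 59.7
```

```bash
python3 -c "
from h import *
tq(3)"
```

```text
t 14.63 Tz [0.154 0.079 0.052] mean 0.095 F [-0.6  0.9 -5.9] yaw 10.63 pos [0.4631 0.0648 0.2334] q7 -0.74 e7 [ 0.389  0.424 -0.517] op 0.027 60.0
```

>>> arm_command([
  [[200, 0, 0, -0.0001, 0, 0, -0.01], [200, 0, 0, -0.0001, 0, 0, -0.01], [200, 0, 0, 0, 0, 0, -0.01], [200, 0, 0, -0.0001, 0, 0, -0.01], [200, 0, 0, 0, 0, 0, -0.01], [200, 0, 0, -0.0001, 0, 0, -0.01], [200, 0, 0, 0, 0, 0, -0.01], [200, 0, 0, 0, 0, 0, -0.01]],
])

```text
time: 15.3
tool_pos: [0.463, 0.0648, 0.2333]
ee_rot: [-2.201, -2.242, -0.0]
wrist_force: [-0.9, 0.7, -3.1]
opening: 0.0266
grasp_force: 60.1
```

```bash
python3 -c "
from h import *
tq(3)"
```

```text
t 15.4 Tz [0.069 0.057 0.01 ] mean 0.045 F [-0.5  1.  -2.6] yaw 1.04 pos [0.463  0.0647 0.2333] q7 -0.85 e7 [ 0.372  0.407 -0.493] op 0.0266 60.0
```

>>> arm_command([
  [[200, 0, 0, 0, 0, 0, -0.01], [200, 0, 0, -0.0001, 0, 0, -0.01], [200, 0, 0, 0, 0, 0, -0.01], [200, 0, 0, -0.0001, 0, 0, -0.01], [200, 0, 0, 0, 0, 0, -0.01], [200, 0, 0, -0.0001, 0, 0, -0.01], [200, 0, 0, 0, 0, 0, -0.01], [200, 0, 0, 0, 0, 0, -0.01]],
])

```text
time: 16.07
tool_pos: [0.4629, 0.0648, 0.2332]
ee_rot: [-2.381, -2.05, 0.0]
wrist_force: [-3.7, 2.0, 1.3]
opening: 0.027
grasp_force: 60.5
```

```bash
python3 -c "
from h import *
tq(3)"
```

```text
t 16.17 Tz [0.089 0.052 0.053] mean 0.064 F [-2.4  1.9  1. ] yaw -8.56 pos [0.463  0.0647 0.2332] q7 -0.95 e7 [ 0.358  0.391 -0.484] op 0.0267 61.0
```

Turned about 194°.

>>> arm_command([
  [[200, 0, 0, 0, 0, 0, -0.01], [200, 0, 0, 0, 0, 0, -0.01], [200, 0, 0, 0, 0, 0, -0.01], [200, 0, 0, -0.0001, 0, 0, -0.01], [200, 0, 0, 0, 0, 0, -0.01], [200, 0, 0, -0.0001, 0, 0, -0.01], [200, 0, 0, 0, 0, 0, -0.01], [200, 0, 0, 0, 0, 0, -0.01]],
])

```text
time: 16.83
tool_pos: [0.4629, 0.0648, 0.2331]
ee_rot: [-2.544, -1.843, 0.0]
wrist_force: [-4.1, 3.5, 1.0]
opening: 0.0271
grasp_force: 60.7
```

```bash
python3 -c "
from h import *
tq(3)"
```

```text
t 16.93 Tz [0.101 0.067 0.031] mean 0.067 F [-3.9  3.4  1.8] yaw -18.18 pos [0.4629 0.0648 0.2331] q7 -1.04 e7 [ 0.346  0.263 -0.444] op 0.0268 61.0
```

>>> arm_command([
  [[200, -0.001, 0.001, 0, 0, 0, -0.01], [200, 0, 0, 0, 0, 0, -0.01], [200, 0, 0, -0.0001, 0, 0, -0.01], [200, 0, 0, 0, 0, 0, -0.01], [200, 0, 0, -0.0001, 0, 0, -0.01], [200, 0, 0, 0, 0, 0, -0.01], [200, 0, 0, 0, 0, 0, -0.01], [200, 0, 0, 0, 0, 0, -0.01]],
])

```text
time: 17.6
tool_pos: [0.4627, 0.0649, 0.233]
ee_rot: [2.689, 1.624, -0.0]
wrist_force: [-2.9, -0.2, 0.8]
opening: 0.0271
grasp_force: 60.5
```

```bash
python3 -c "
from h import *
tq(3)"
```

```text
t 17.7 Tz [0.137 0.076 0.069] mean 0.094 F [-3.   0.3  0.7] yaw -27.77 pos [0.4627 0.0649 0.233 ] q7 -1.14 e7 [ 0.337  0.37  -0.462] op 0.0267 61.0
```

>>> arm_command([
  [[200, -0.001, 0, 0, 0, 0, -0.01], [200, 0, 0, 0, 0, 0, -0.01], [200, 0, 0, -0.0001, 0, 0, -0.01], [200, 0, 0, 0, 0, 0, -0.01], [200, 0, 0, -0.0001, 0, 0, -0.01], [200, 0, 0, 0, 0, 0, -0.01], [200, 0, 0, 0, 0, 0, -0.01], [200, 0, 0, 0, 0, 0, -0.01]],
])

```text
time: 18.37
tool_pos: [0.4625, 0.0649, 0.233]
ee_rot: [-2.816, -1.393, -0.0]
wrist_force: [0.4, -1.0, -1.8]
opening: 0.0267
grasp_force: 60.2
```

```bash
python3 -c "
from h import *
tq(3)"
```

```text
t 18.47 Tz [0.126 0.085 0.041] mean 0.084 F [ 0.  -1.3 -1.8] yaw -37.37 pos [0.4625 0.065  0.233 ] q7 -1.23 e7 [ 0.332  0.365 -0.455] op 0.0264 60.0
```

Turned about 223°.

>>> arm_command([
  [[200, 0, 0, 0, 0, 0, -0.01], [200, 0, 0, -0.0001, 0, 0, -0.01], [200, 0, 0, -0.0001, 0, 0, -0.01], [200, 0, 0, 0, 0, 0, -0.01], [200, 0, 0, -0.0001, 0, 0, -0.01], [200, 0, 0, 0, 0, 0, -0.01], [200, 0, 0, 0, 0, 0, -0.01], [200, 0, 0, 0, 0, 0, -0.01]],
])

```text
time: 19.13
tool_pos: [0.4625, 0.065, 0.2329]
ee_rot: [-2.922, -1.153, 0.0]
wrist_force: [-0.1, -0.3, -1.3]
opening: 0.0265
grasp_force: 60.3
```

```bash
python3 -c "
from h import *
tq(3)"
```

```text
t 19.23 Tz [0.148 0.065 0.005] mean 0.073 F [-0.4 -0.4 -1.4] yaw -46.96 pos [0.4625 0.065  0.2329] q7 -1.32 e7 [ 0.327  0.359 -0.448] op 0.0266 60.0
```

>>> arm_command([
  [[200, 0, 0, 0, 0, 0, -0.01], [200, 0, 0, -0.0001, 0, 0, -0.01], [200, 0, 0, 0, 0, 0, -0.01], [200, 0, 0, 0, 0, 0, -0.01], [200, 0, 0, -0.0001, 0, 0, -0.01], [200, 0, 0, 0, 0, 0, -0.01], [200, 0, 0, -0.0001, 0, 0, -0.01], [200, 0, 0, 0, 0, 0, -0.01]],
])

```text
time: 19.9
tool_pos: [0.4624, 0.0651, 0.2328]
ee_rot: [-3.008, -0.904, 0.0]
wrist_force: [-2.7, 1.8, -0.7]
opening: 0.0268
grasp_force: 60.3
```

```bash
python3 -c "
from h import *
tq(3)"
```

```text
t 20.0 Tz [ 0.109  0.082 -0.025] mean 0.055 F [-2.1  2.  -0.4] yaw -56.56 pos [0.4625 0.065  0.2328] q7 -1.41 e7 [ 0.322  0.353 -0.452] op 0.0268 60.0
```

>>> arm_command([
  [[200, -0.001, 0, 0, 0, 0, -0.01], [200, 0, 0, -0.0001, 0, 0, -0.01], [200, 0, 0, 0, 0, 0, -0.01], [200, 0, 0, 0, 0, 0, -0.01], [200, 0, 0, -0.0001, 0, 0, -0.01], [200, 0, 0, 0, 0, 0, -0.01], [200, 0, 0, -0.0001, 0, 0, -0.01], [200, 0, 0, 0, 0, 0, -0.01]],
])

```text
time: 20.67
tool_pos: [0.4623, 0.0651, 0.2328]
ee_rot: [-3.073, -0.649, -0.0]
wrist_force: [-0.1, 5.5, -2.1]
opening: 0.0268
grasp_force: 60.2
```

```bash
python3 -c "
from h import *
tq(3)"
```

```text
t 20.77 Tz [0.094 0.08  0.013] mean 0.062 F [ 0.2  5.1 -2.1] yaw -66.16 pos [0.4623 0.0651 0.2328] q7 -1.5 e7 [ 0.317  0.349 -0.45 ] op 0.0268 60.0
```

>>> arm_command([
  [[200, 0, 0.002, 0, 0, 0, -0.01], [200, 0, 0, -0.0001, 0, 0, -0.01], [200, 0, 0, -0.0001, 0, 0, -0.01], [200, 0, 0, 0, 0, 0, -0.01], [200, 0, 0, -0.0001, 0, 0, -0.01], [200, 0, 0, 0, 0, 0, -0.01], [200, 0, 0, -0.0001, 0, 0, -0.01], [200, 0, 0, 0, 0, 0, -0.01]],
])

```text
time: 21.43
tool_pos: [0.4623, 0.0654, 0.2327]
ee_rot: [3.117, 0.39, -0.0]
wrist_force: [0.1, -0.1, 1.0]
opening: 0.0272
grasp_force: 60.8
```

```bash
python3 -c "
from h import *
tq(3)"
```

```text
t 21.53 Tz [0.186 0.132 0.02 ] mean 0.113 F [ 0.4 -0.3  0.6] yaw -75.77 pos [0.4623 0.0654 0.2327] q7 -1.59 e7 [ 0.274  0.313 -0.479] op 0.0268 61.0
```

>>> arm_command([
  [[200, 0, 0, 0, 0, 0, -0.01], [200, 0, 0, -0.0001, 0, 0, -0.01], [200, 0, 0, 0, 0, 0, -0.01], [200, 0, 0, 0, 0, 0, -0.01]],
])

```text
time: 21.87
tool_pos: [0.4622, 0.0655, 0.2327]
ee_rot: [-3.131, -0.259, 0.0]
wrist_force: [-0.0, -0.4, 2.2]
opening: 0.0265
grasp_force: 61.2
```

```bash
python3 -c "
from h import *
tq(3)"
```

```text
t 21.97 Tz [0.193 0.189 0.104] mean 0.162 F [-0.  -0.8  1.5] yaw -80.57 pos [0.4622 0.0654 0.2327] q7 -1.63 e7 [ 0.223  0.247 -0.54 ] op 0.0271 61.0
```

>>> arm_command([
  [[200, 0, 0, 0, 0, 0, -0.01], [200, 0, 0, 0, 0, 0, -0.01], [200, 0, 0, 0, 0, 0, -0.01]],
])

```text
time: 22.22
tool_pos: [0.4622, 0.0655, 0.2326]
ee_rot: [-3.137, -0.16, 0.001]
wrist_force: [-1.8, 0.8, 3.1]
opening: 0.0267
grasp_force: 61.5
```

```bash
python3 -c "
from h import *
tq(5)"
```

```text
t 22.42 Tz [0.349 0.251 0.196 0.19  0.148] mean 0.227 F [-1.3  0.7  2.3] yaw -84.11 pos [0.4622 0.0655 0.2326] q7 -1.67 e7 [ 0.151  0.164 -0.627 -0.395 -0.251] op 0.027 62.0
```

>>> arm_command([
  [[200, 0, 0, 0, 0, 0, -0.01], [200, 0, 0, 0, 0, 0, -0.01], [200, 0, 0, 0, 0, 0, -0.01]],
])

```text
time: 22.67
tool_pos: [0.4621, 0.0655, 0.2326]
ee_rot: [-3.141, -0.062, 0.001]
wrist_force: [-3.2, 0.9, 2.4]
opening: 0.0264
grasp_force: 61.8
```

```bash
python3 -c "
from h import *
tq(6)"
```

```text
t 22.92 Tz [0.383 0.326 0.305 0.222 0.213 0.222] mean 0.279 F [-3.   1.4  2.4] yaw -87.69 pos [0.4621 0.0655 0.2326] q7 -1.7 e7 [ 0.067  0.082 -0.707 -0.475 -0.331 -0.274] op 0.0265 62.0
```

>>> arm_command([
  [[200, 0, 0, 0, 0, 0, -0.006], [200, 0, 0, 0, 0, 0, 0]],
])

```text
time: 23.08
tool_pos: [0.4621, 0.0655, 0.2326]
ee_rot: [-3.141, -0.044, 0.001]
wrist_force: [-4.4, 2.2, 2.4]
opening: 0.0269
grasp_force: 61.8
```

```bash
python3 -c "
from h import *
tq(4)"
```

```text
t 23.23 Tz [0.338 0.333 0.345 0.429] mean 0.361 F [-4.2  2.4  2.1] yaw -88.36 pos [0.4621 0.0655 0.2326] q7 -1.71 e7 [-0.531 -0.491 -0.408 -0.371] op 0.0268 62.0
```

>>> arm_command([
  [[160, 0, 0, 0, 0, 0, 0], [120, 0, 0, 0, 0, 0, 0], [120, 0, 0, 0, 0, 0, 0], [120, 0, 0, 0, 0, 0, 0], [120, 0, 0, 0, 0, 0, 0], [120, 0, 0, 0.04, 0, 0, 0], [120, 0, 0, 0.05, 0, 0, 0], [120, 0, 0, 0.05, 0, 0, 0], [120, 0, 0, 0.05, 0, 0, 0], [120, 0, 0, 0.05, 0, 0, 0], [120, 0, 0, 0.05, 0, 0, 0], [120, 0, 0, 0.05, 0, 0, 0], [120, 0, 0, 0.05, 0, 0, 0], [120, 0, 0, 0.05, 0, 0, 0], [120, 0, 0, 0, 0, 0, 0], [120, 0, 0, 0, 0, 0, 0]],
])

```text
time: 24.57
tool_pos: [0.4623, 0.0654, 0.3428]
ee_rot: [-3.141, -0.045, -0.002]
wrist_force: [-0.7, 0.5, -0.7]
opening: 0.0455
grasp_force: 0.0
```

```bash
python3 - <<'E'
from rig import r
from h import *
show();c=r.capture("wrist");d=r.capture("side")
a=cv2.resize(c["image"][200:300,270:370,::-1],(400,400),interpolation=cv2.INTER_CUBIC);b=cv2.resize(d["image"][250:330,325:405,::-1],(400,400),interpolation=cv2.INTER_CUBIC)
cv2.imwrite("pics/w5.png",np.hstack([a,b]))
E
```

```text
24.57 [0.4623 0.0654 0.3428] yaw y -88.35 tilt [0.001  0.0003] [-0.23  0.65  0.03  1.95 -0.04  0.54 -1.71] F [-0.7  0.5 -0.7] T [ 0.022 -0.005 -0.013] 0.0455 0.0
```

View pics/w5.png

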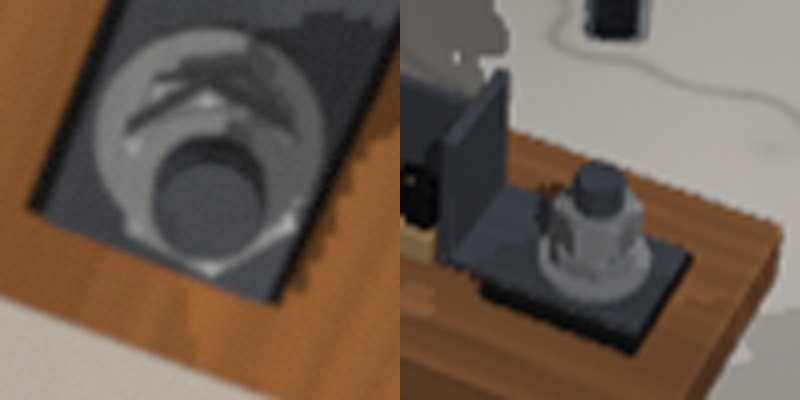

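```bash
python3 -c "
from rig import r
print(r.hand_in())"
```

```text
the job is handed in; nothing more can be done
None
```

I ran the second nut down about 274° clockwise until it met the thin nut, then tightened it to about 0.36 N m (about 0.24 N m of that on top of the 0.12 N m thread drag), let go and handed in at 24.6 s; the last readings stayed below the 0.45 N m that would drag the thin nut, but I did not measure that nut's angle afterwards.

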